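Clamp the whetstone in its holder

ROBOT

A 7-joint arm with a two-finger parallel gripper is mounted at the origin on the work surface. World frame = base frame: x ahead of the robot, y to its left, z up, the work surface at z = 0. Lengths are in m, angles in rad, forces in N, time in s.
With the tool pointing down it reaches from about 0.425 to 0.825 m from the base axis. Payload 3.6 kg.
Tool frame: the origin (TCP) lies where the fingers leave the gripper's body, on its centre line; the fingertips stand 73 mm ahead of it and the grasp point (between the pads) lies 54 mm ahead of it; z points along the fingers, y is the line along which they close (so a half turn about z gives the same grasp; the last joint's range is limited). The gripper opens to 85 mm and grips with 20 to 120 N. Pads are 22 mm wide; open, the fingers measure 114 mm over their backs; the gripper's body (76 mm by 85 mm) begins 54 mm behind the grasp point. The pads swing forward as they close: fully open they stand 13 mm farther back than shut.
Start: joints at [-1.365, 0.615, -0.013, 1.423, 0.008, 1.103, -0.04], TCP at [0.15, 0.632, 0.304] pointing down, gripper open.
Joint ranges: [-3.12, 3.12], [-0.3, 2.06], [-1.34, 1.32], [0.26, 2.42], [-1.36, 4.5], [0.01, 1.98], [-2.84, 2.84]. Speed limits (rad/s): [2.79, 2.79, 3.14, 3.14, 3.14, 3.14, 3.14].

INTERFACE

Orientations are given as a unit quaternion [x, y, z, w].
In Python, from station import arm, snapshot, camera_info, ticket gives the robot as it stands. Calls block until the motion is done:
- arm.movep(position, orientation): joint-space move of the TCP to a pose.
- arm.line_to(position, velocity=0.15, ori=None): straight line of the TCP; ori=None keeps the orientation; velocity is the mean speed in m/s.
- arm.move_j(angles): joint-space move.
- arm.move_gripper(opening, effort=None): opening from 0.0 (shut) to 1.0 (fully open); effort is the grip in N (None keeps the last); returns when the fingers have stopped.
- arm.pause(seconds).
- arm.ik(position, orientation): joint angles nearest the present ones, or None.
- snapshot(name): name is "scene" or "side" or "wrist"; returns the picture (420x560x3 uint8, blue, green, red); there is no depth.
- camera_info(name): a dict with "fx", "fy", "cx", "cy" (pixels), "dist_coeffs" ([k1, k2, p1, p2, k3] as OpenCV has them; the pictures are not rectified), "R" (3x3) and "t" (3): a world point X has camera coordinates R X + t; the wrist camera has in their place "T_tool_cam" (4x4, takes a point from camera to tool coordinates, whose origin is the TCP and whose axes are the flange's). Camera axes: x right, y down, z forward; pixel columns grow to the right and rows downward; lengths in m; the calibration is good to about 2 mm. A picture is of the moment at which its call begins: read the wrist's pose just before it. camera_info takes no time and is no camera call.
A pose or a line that the arm cannot do raises arm.MotionError and nothing moves.
- ticket.finish_job(): hands the job in; it is judged then, once.
Readings, each from a call of its own:
- arm.read_time(): time.
- arm.read_joint_positions(): joint angles.
- arm.read_dq(): joint speeds.
- arm.read_effort(): joint torques, N m.
- arm.read_tool_pos(): TCP position.
- arm.read_eef_rot(): TCP orientation.
- arm.read_ft_force(): force on the tool from outside, world axes, zero at the start.
- arm.read_wrist_torque(): the same for the moment, N m.
- arm.read_opening(): opening from 0.0 (shut) to 1.0 (fully open).
- arm.read_finger_force(): force on a finger pad.
Only numpy, scipy, OpenCV 4.12 (cv2) and the standard library are available. Lean on these libraries where they do the work, as an engineer would, in place of code of your own. Each camera call takes 0.05 s, during which the arm holds its last target. There are 200 camera calls.

TASK

Pinch the red release lever of the whetstone holder's jaw and, holding it squeezed, slide the jaw along until it pushes the stone home against the end stop and presses it with about 18 N (never over 23 N, it chips). Then let the lever go without letting the jaw spring away, so that it latches in the nearest notch and keeps the stone tightly clamped; leave the other things on the counter and in the tray where they are.

Things in the scene. Friction and masses are not known exactly. Their poses are not given: they have to be found in the camera images.
- holder: Whetstone holder fixed in a 400 x 250 mm steel tray; does not move. Origin on the counter under its centre; x axis: clamping direction, from the jaw (-x) to the stone and end stop (+x); y axis: across, from the jaw's aluminium post to the red lever and the notch rack; z up. Black bed 350 x 100 mm, its top at z = 20 mm.
- rack_mid (a point): Middle of the top of the fixed steel notch rack, 60 mm above the counter; a comb 115 mm along the holder's x and 15 mm across; keep fingertips above it. Notches every 6 mm, square-sided: a latched jaw cannot be pushed either way.
- jaw: Aluminium sliding jaw; axes as the holder's; origin in its middle at counter height. Starts latched in the rearmost notch, slides up to 84 mm to +x, drag about 1.5 N. Carries the lever and an upright post (30 mm along x, 8 mm thick, outer face at y = -18 mm, top at z = 108 mm).
- jaw_front (a point): Point on the jaw where its black sprung pad's front face is when not pressed, 46 mm ahead of the jaw's origin, 32 mm above the counter. The pad yields 1 mm per 1.5 N, up to 15.5 mm, then rigid. It drives the jaw back when the pinch opens: unheld, the jaw shoots over several notches; eased back slowly, the pawl drops in within 6 mm (9 N less).
- guard (a point): Middle of the rear face (towards -x) of the jaw's black guard plate, upright, 4 mm thick, 100 mm across (holder's y), from 64 to 100 mm above the counter, just ahead of post and lever. Fingers kept touching its rear face push the jaw and still hold it back after the pinch opens, until they are drawn back to -x.
- jaw_grip (a point): Pinch point, 90 mm above the counter, midway between the outer faces of post and squeezed lever (then 36 mm apart, 18 mm to each side along y; 51 mm apart with the lever released, which then leans 15 mm farther to +y at this height). Axes as the holder's. Post and lever are 28 to 30 mm wide along x, the guard 16 mm ahead; pinch along y, from above.
- lever (a joint): Red upright release lever on the jaw, hinged 26 mm above the counter, top at 108 mm. 0 rad: released, leaning outward, pawl fully in a notch; about 0.17: pawl standing on a tooth; above 0.18: pawl clear of the rack; 0.24: fully squeezed, parallel to the post. Squeezing takes 3 to 8 N at the pinch point; it springs back.
- stone: Whetstone to clamp, terracotta over white, 150 x 55 x 25 mm, 0.3 to 0.6 kg, loose on the bed between low guides, long side along the holder's x; origin at the centre of its underside. The end stop, an aluminium block 18 mm high bolted on the bed, is not measured: its face is 5 to 18 mm beyond the stone's far end (100 to 125 mm from the holder's origin).
- chef_knife: loose chef's knife with black handle, 320 mm long, lying flat on the counter; origin at the start of the blade, underside
- petty_knife: loose small knife with wooden handle, 230 mm long, lying flat; origin at the start of the blade, underside
- spare_stone: loose spare whetstone, grey over blue, 180 x 60 x 25 mm; origin at the centre of its underside
- tub: loose clear water tub, 200 x 140 x 85 mm; origin at the centre of its underside
- oil: loose amber oil bottle, 48 mm across, 140 mm high; origin at the centre of its underside
- paste: loose white jar with green lid, 60 mm across, 60 mm high; origin at the centre of its underside
- dresser: loose small white dressing stone, 60 x 25 x 20 mm, lying in the tray beside the holder; origin at the centre of its underside
- angle_clip: loose orange sharpening-angle clip, 75 x 26 x 16 mm, lying in the tray beside the holder; origin at its underside
There are look-alikes about, which are no part of the job. What is shaped like the stone but pink or purple is not meant.

How it is judged:
On the way, in this order (a step that is already met when the one before it is completed fails the run):
1. the release lever is squeezed, pawl clear of the notches (value of joint lever above 0.19 rad), for 0.2 s.
2. with the lever still squeezed, the jaw presses the stone with at least 10 N (value of joint lever above 0.175 rad and contact force between jaw and stone above 10 N), for 0.1 s.
At the end, for the whole second after the job is handed in: The lever has sprung back (below 0.06 rad, pawl seated in a notch), the latched jaw clamps the stone with more than 5 N, and jaw and stone are at rest (below 5 mm/s), the stone lying flat (within 0.05 rad) and in line with the holder (within 0.08 rad) (value of joint lever below 0.06 rad and contact force between jaw and stone above 5 N and linear speed of each of jaw, stone below 0.005 m/s and angle between stone's own z axis and vertical below 0.05 rad and angle between the x axis of stone and the x axis of holder, either way round below 0.08 rad); the robot touches nothing.
It fails at once if the jaw presses the stone with more than 23 N (contact force between jaw and stone above 23 N).
It fails at once if another thing on the counter or in the tray is moved more than 30 mm (distance of any of chef_knife, petty_knife, spare_stone, tub, oil, paste, dresser, angle_clip from where it was at the start of the episode above 0.03 m).
It also fails if it takes over 48 s, if anything falls off the work surface, if the arm or the gripper's body presses on something with over 40 N, if the wrist force passes 120 N, or if a joint passes its speed limit or range.

## Working session

There is one attempt and no reset: what is moved stays moved. The work goes in short steps, each a Python script; the robot and the scene stay as the last script left them, time stands still between calls to the robot, and variables do not carry over. Pictures are saved under pics/ and viewed, at most 10 in all, crops included, and the job is handed in when it is done.

```bash
mkdir -p pics; ls
python3 - <<'E'
from station import *
import cv2,numpy as np
ims=[snapshot(n) for n in("scene","side","wrist")]
for n,i in zip(("scene","side","wrist"),ims): cv2.imwrite(f"pics/{n}0.png",i)
for n in("scene","side","wrist"):
  c=camera_info(n);print(n,{k:np.round(v,4).tolist() for k,v in c.items() if k not in("width",)} )
print(arm.read_time(),arm.read_tool_pos(),arm.read_eef_rot(),arm.read_opening())
E
```

```text
pics
scene {'fx': 387.0784, 'fy': 387.0784, 'cx': 276.2401, 'cy': 207.9654, 'dist_coeffs': [-0.1047, 0.0, 0.0, 0.0, 0.0], 'R': [[-0.351, 0.9363, 0.0111], [0.6044, 0.2356, -0.7611], [-0.7152, -0.2605, -0.6486]], 't': [0.2239, -0.2213, 1.4366]}
side {'fx': 442.94, 'fy': 442.94, 'cx': 287.5006, 'cy': 209.5599, 'dist_coeffs': [0.0067, 0.0, 0.0, 0.0, 0.0], 'R': [[0.9764, -0.2146, 0.0229], [-0.1131, -0.5993, -0.7925], [0.1838, 0.7712, -0.6094]], 't': [-0.5368, 0.0946, 1.1489]}
wrist {'fx': 304.5649, 'fy': 304.5649, 'cx': 272.8374, 'cy': 213.0559, 'dist_coeffs': [-0.0489, 0.0, 0.0, 0.0, 0.0], 'T_tool_cam': [[0.0008, -0.9493, -0.3145, 0.0819], [1.0, 0.0008, 0.0001, 0.0002], [0.0001, -0.3145, 0.9493, -0.0703], [0.0, 0.0, 0.0, 1.0]]}
0.15 [0.14983761 0.63204875 0.30298681] [ 1.16095822e-01  9.93237518e-01 -9.91551070e-04 -1.03934291e-04] 1.0007737259853977
```

View pics/scene0.png

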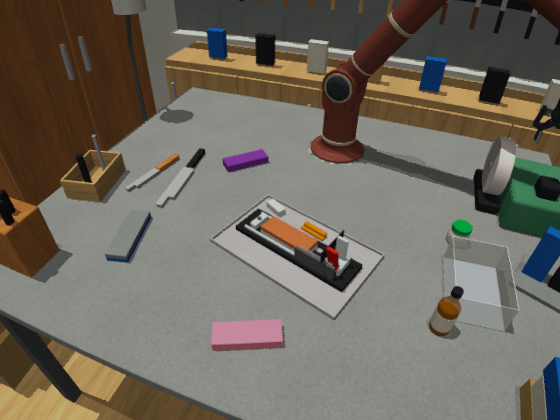

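View pics/side0.png

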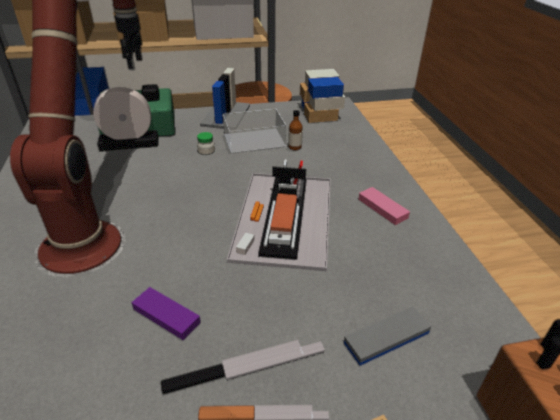

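The scene view shows the holder in its tray at (300,248): terracotta stone (289,233), red lever (333,257), post (343,247). In the side view they are: stone (285,208), lever (300,167), post (284,165).

Look-alikes in the scene view:
- Pink block (247,334): excluded by colour.
- Purple block (245,160): excluded by colour.
- Grey-blue spare stone (130,235): not the stone.
- Orange clip (314,230) and petty knife handle (167,162): similar in colour to the terracotta stone, but not it.

I choose the terracotta stone on the black bed and the red lever beside the white post.

```bash
cat > h.py <<'E'
from station import *
import cv2,numpy as np
from scipy.spatial.transform import Rotation as Ro
def cam(n,pose=None):
    c=camera_info(n);K=np.array([[c["fx"],0,c["cx"]],[0,c["fy"],c["cy"]],[0,0,1]]);d=np.array(c["dist_coeffs"])
    if n!="wrist": R=np.array(c["R"]);t=np.array(c["t"])
    else:
        p,q=pose;T=np.eye(4);T[:3,:3]=Ro.from_quat(q).as_matrix();T[:3,3]=p
        M=np.linalg.inv(T@np.array(c["T_tool_cam"]));R=M[:3,:3];t=M[:3,3]
    return K,d,R,t
def ray(C,uv):
    K,d,R,t=C;u=cv2.undistortPoints(np.float64([[uv]]),K,d)[0,0]
    v=R.T@np.array([u[0],u[1],1]);return -R.T@t,v/np.linalg.norm(v)
def onz(C,uv,z):
    o,v=ray(C,uv);return o+v*(z-o[2])/v[2]
def tri(A,a,B,b):
    o1,v1=ray(A,a);o2,v2=ray(B,b)
    s=np.linalg.lstsq(np.c_[v1,-v2],o2-o1,rcond=None)[0]
    p,q=o1+s[0]*v1,o2+s[1]*v2;return (p+q)/2,np.linalg.norm(p-q)
def proj(C,X):
    K,d,R,t=C;return cv2.projectPoints(np.float64(X).reshape(-1,3),cv2.Rodrigues(R)[0],t,K,d)[0][:,0]
def blobs(im,hlo,hhi,s=120,v=60,amin=15):
    h=cv2.cvtColor(im,cv2.COLOR_BGR2HSV)
    m=((((h[...,0]>=hlo)&(h[...,0]<=hhi)) if hlo<=hhi else ((h[...,0]>=hlo)|(h[...,0]<=hhi)))&(h[...,1]>=s)&(h[...,2]>=v)).astype(np.uint8)
    n,l,st,ce=cv2.connectedComponentsWithStats(m)
    return [(l==i,st[i],ce[i]) for i in range(1,n) if st[i,4]>=amin]
E
python3 - <<'E'
from h import *
S,D=cam("scene"),cam("side");a=cv2.imread("pics/scene0.png");b=cv2.imread("pics/side0.png")
for n,C,im,r in(("scene",S,a,(210,185,390,310)),("side",D,b,(230,150,335,270))):
    x0,y0,x1,y1=r;k=np.zeros_like(im);k[y0:y1,x0:x1]=im[y0:y1,x0:x1]
    for lo,hi in((175,4),(5,14),(15,25)):
        for m,s,c in blobs(k,lo,hi,130,60,12): print(n,(lo,hi),s,c.round(1),onz(C,c,.045).round(3), proj(C,onz(C,c,.045)).round(1))
print(tri(S,(334,249),D,(301,164)))
c=cv2.resize(a[190:310,205:385],None,fx=4,fy=4,interpolation=cv2.INTER_CUBIC);cv2.imwrite("pics/crop.png",c)
E
```

```text
scene (175, 4) [326 246  13  25 185] [332.3 256.3] [0.574 0.125 0.045] [[332.3 256.3]]
scene (5, 14) [260 217  58  33 882] [287.8 233.8] [ 0.538 -0.005  0.045] [[287.8 233.8]]
scene (15, 25) [301 222  26  18 220] [313.5 230.3] [0.501 0.055 0.045] [[313.5 230.3]]
side (175, 4) [299 161   4   8  24] [300.5 164.4] [0.639 0.217 0.045] [[300.5 164.4]]
side (175, 4) [294 179   4   5  15] [295.3 180.8] [0.601 0.129 0.045] [[295.3 180.8]]
side (5, 14) [271 193  26  38 758] [283.8 211.7] [ 0.536 -0.013  0.045] [[283.8 211.7]]
side (5, 14) [251 202  12  19 151] [256.4 211.2] [0.463 0.003 0.045] [[256.4 211.2]]
(array([0.6127368 , 0.12902281, 0.10646644]), np.float64(0.009018126444639316))
```

View pics/crop.png

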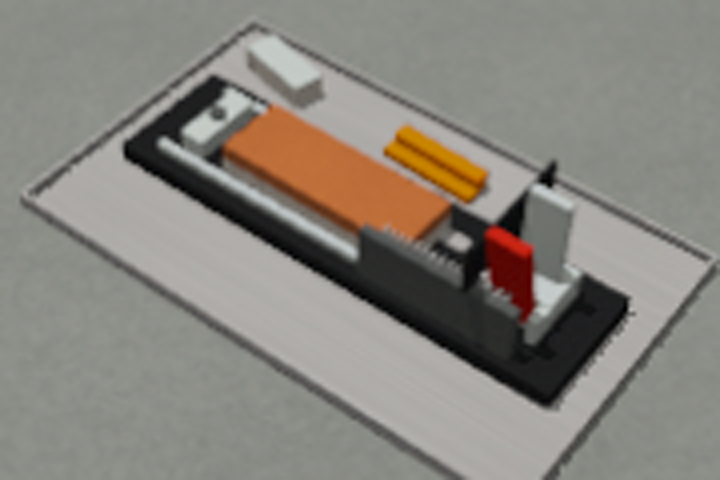

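The crop confirms the choice: terracotta stone with the white end stop beyond its far end, and the red lever (crop 508,268) on the rack side of the white post (550,225). Next I get the yaw and take a wrist view from above.

```bash
cat >> h.py <<'E'
def toolq(yaw,flip=False):   # yaw: direction of holder x
    x=-np.array([np.cos(yaw),np.sin(yaw),0]);
    if flip: x=-x
    z=np.array([0,0,-1.]);y=np.cross(z,x);return Ro.from_matrix(np.c_[x,y,z]).as_quat()
def stone_axis(C,m,z):
    cs=max(cv2.findContours(m.astype(np.uint8),0,cv2.CHAIN_APPROX_NONE)[0],key=cv2.contourArea)[:,0]
    P=np.float32([onz(C,c,z)[:2] for c in cs.astype(float)])
    return cv2.minAreaRect(P*1000),cv2.boxPoints(cv2.minAreaRect(P*1000))
E
python3 - <<'E'
from h import *
S,D=cam("scene"),cam("side")
for n,C,r in(("scene",S,(210,185,390,310)),("side",D,(265,150,335,270))):
    im=cv2.imread(f"pics/{n}0.png");x0,y0,x1,y1=r;k=np.zeros_like(im);k[y0:y1,x0:x1]=im[y0:y1,x0:x1]
    m=max(blobs(k,5,14,130,60,12),key=lambda b:b[1][4])[0]
    print(n,stone_axis(C,m,.045))
for f in(0,1):
  q=toolq(-1.65,f);print(f,arm.ik([.59,.12,.30],q),arm.ik([.57,.14,.165],q),arm.ik([.57,.05,.165],q))
E
```

```text
scene (((539.2101440429688, -5.112213134765625), (156.88096618652344, 62.12271499633789), 71.18275451660156), array([[484.50793 , -69.34137 ],
       [543.3103  , -89.37909 ],
       [593.91235 ,  59.116943],
       [535.11    ,  79.15466 ]], dtype=float32))
side (((537.8585815429688, -8.270072937011719), (166.22271728515625, 58.82405090332031), 73.02765655517578), array([[485.46652 , -79.17592 ],
       [541.7285  , -96.347244],
       [590.2506  ,  62.635773],
       [533.98865 ,  79.8071  ]], dtype=float32))
0 [-0.52224472  0.5775201   0.47289231  1.58573846 -0.29092652  1.04893247
 -0.04833453] [-0.50474747  0.70953492  0.36974237  1.76722598 -0.35997453  0.73199806
 -0.02500378] [-0.34993967  0.69048364  0.35952235  1.80971153 -0.35313499  0.70486935
  0.12659947]
1 [-0.0272981   0.56206608 -0.34283142  1.56867959  0.20838631  1.04704738
  2.63642277] [-0.02460328  0.71498074 -0.4128641   1.75099518  0.39259239  0.7581248
  2.4262654 ] [ 0.1242      0.69524333 -0.39974747  1.79394615  0.38328062  0.72969737
  2.58090659]
```

Run:
```python
from h import *
q=toolq(-1.885);print(q)
arm.movep([.592,.145,.30],q)
p=(arm.read_tool_pos(),arm.read_eef_rot());im=snapshot("wrist")
np.savez("w1.npz",p=p[0],q=p[1]);cv2.imwrite("pics/w1.png",im)
print(p,arm.read_time(),arm.read_ft_force(),arm.read_joint_positions())
```

```text
[0.80903005 0.58776729 0.         0.        ]
(array([0.59167971, 0.14686964, 0.29978202]), array([ 8.08135928e-01,  5.88995744e-01,  9.33785743e-05, -5.71898480e-04])) 2.5417 [-0.17926221 -0.43932058 -0.38092948] [-0.58512321  0.59736584  0.51752783  1.564402   -0.32447032  1.06664032
 -0.29543564]
```

View pics/w1.png

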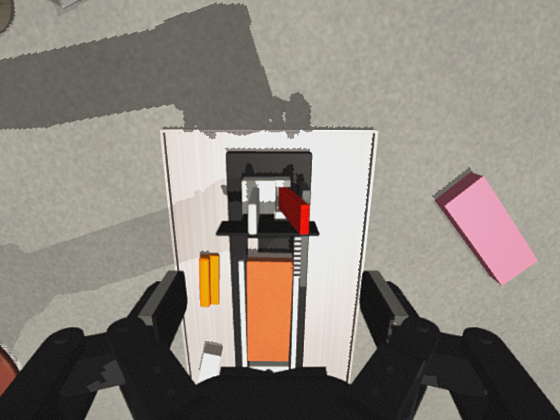

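The wrist view shows the jaw at the top, with post about (252,215), red lever (295,210), guard about row 228 and stone (270,310). I zoom in on the jaw.

Run:
```python
from h import *
im=cv2.imread("pics/w1.png");c=cv2.resize(im[170:270,210:330],None,fx=6,fy=6,interpolation=cv2.INTER_NEAREST);cv2.imwrite("pics/w1c.png",c)
z=np.load("w1.npz");C=cam("wrist",(z["p"],z["q"]))
m=max(blobs(im,5,14,130,60,12),key=lambda b:b[1][4])[0]
# stone only: restrict area
k=np.zeros_like(im);k[240:375,225:320]=im[240:375,225:320]
m=max(blobs(k,5,14,130,60,12),key=lambda b:b[1][4])[0];print(stone_axis(C,m,.045))
print(ray(C,(252,230)))
```

```text
(((536.4564819335938, -3.7611541748046875), (157.06045532226562, 56.752994537353516), 71.2305679321289), array([[484.32108, -68.98479],
       [538.056  , -87.24567],
       [588.5919 ,  61.46248],
       [534.85693,  79.72336]], dtype=float32))
(array([0.61537298, 0.22409758, 0.37012596]), array([-0.17700639, -0.32663248, -0.92842876]))
```

View pics/w1c.png

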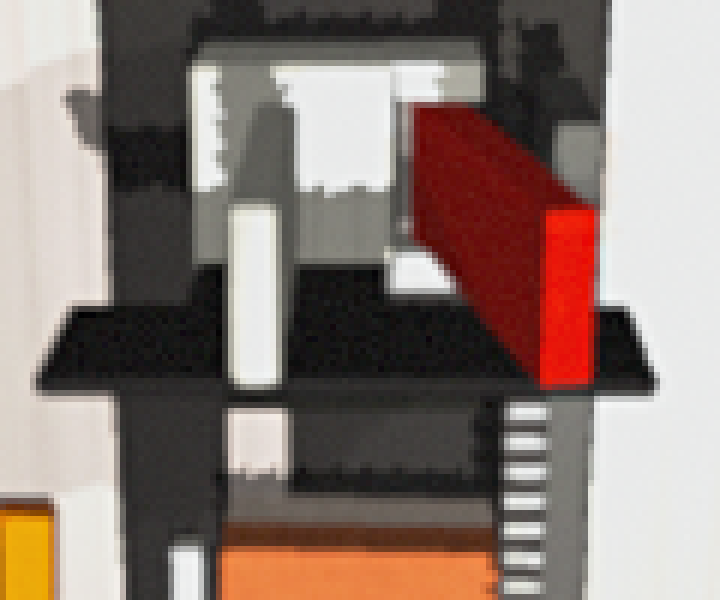

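Crop scale is 6 with offset (210,170). Post top spans x 229–282, y 204–387; lever top spans x 541–597, y 207–387; the guard's top edge spans x 36–656 at about y 380.

Run:
```python
from h import *
z=np.load("w1.npz");C=cam("wrist",(z["p"],z["q"]))
f=lambda x,y,h:onz(C,(210+x/6-.5,170+y/6-.5),h)
yaw=np.deg2rad(71.23-180)
pts=dict(post_ro=(229,204,.108),post_ri=(282,204,.108),post_fo=(229,387,.108),lev_ro=(597,207,.108),lev_ri=(541,207,.108),lev_fo=(597,387,.108),gL=(36,376,.100),gR=(656,376,.100),gLf=(36,392,.1),gbl=(73,306,.064),gbr=(630,306,.064))
P={k:f(*v) for k,v in pts.items()}
for n in(("gL","gR"),("gbl","gbr")):
  d=P[n[1]]-P[n[0]];print("yaw from guard",np.rad2deg(np.arctan2(d[1],d[0]))-90,np.linalg.norm(d))
for a in("post_ro","lev_ro"):
  d=P[a[:-2]+"fo"]-P[a];print(a,np.linalg.norm(d),np.rad2deg(np.arctan2(d[1],d[0])))
hx=np.array([np.cos(yaw),np.sin(yaw)]);hy=np.array([-hx[1],hx[0]])
for k,p in P.items(): print(k,p.round(4),(p[:2]@hx).round(4),(p[:2]@hy).round(4))
s=np.array([.5365,-.0038]);print("stone",s@hx,s@hy)
S,D=cam("scene"),cam("side")
print(proj(S,[P["lev_ro"],P["post_ro"],P["gL"]]),proj(D,[P["lev_ro"],P["post_ro"],P["gL"]]))
```

```text
yaw from guard -107.76050776642651 0.09873206567214454
yaw from guard -107.76697990773515 0.0991905144452765
post_ro 0.02951265735671248 -109.27667757090195
lev_ro 0.029060935597641245 -105.63610519538771
post_ro [0.57   0.1572 0.108 ] -0.3322 0.4891
post_ri [0.5776 0.1548 0.108 ] -0.3324 0.497
post_fo [0.5603 0.1293 0.108 ] -0.3027 0.4889
lev_ro [0.6223 0.1399 0.108 ] -0.3327 0.5442
lev_ri [0.6143 0.1425 0.108 ] -0.3326 0.5358
lev_fo [0.6145 0.112  0.108 ] -0.3037 0.5458
gL [0.5299 0.1376 0.1   ] -0.3008 0.4574
gR [0.6239 0.1075 0.1   ] -0.3025 0.5561
gLf [0.5289 0.135  0.1   ] -0.298 0.4573
gbl [0.5297 0.1366 0.064 ] -0.2997 0.4575
gbr [0.6241 0.1063 0.064 ] -0.3015 0.5567
stone -0.1690316899566367 0.5091905122745349
[[336.22803704 253.94668481]
 [348.54074026 240.71623226]
 [343.89936815 230.22832865]] [[302.17921637 160.26964943]
 [283.60372214 158.91144676]
 [271.49176353 165.98165136]]
```

The geometry agrees with the sizes given: guard 99 mm wide, post 29.5 mm long, 55 mm between the outer faces at the tops, and heights consistent. I descend, touch the guard lightly and pinch.

```bash
cat >> h.py <<'E'
YAW=-1.888;Q=toolq(YAW);HX=np.array([np.cos(YAW),np.sin(YAW),0]);HY=np.array([-HX[1],HX[0],0]);G=np.array([.5822,.1375,.144])
def at(a,b=0,z=0): return G+a*HX+b*HY+np.array([0,0,z])
def loc():
    f=arm.read_ft_force();d=arm.read_tool_pos()-G
    return np.array([d@HX*1e3,d@HY*1e3,d[2]*1e3,f@HX,f@HY,f[2],arm.read_opening(),arm.read_finger_force(),arm.read_time()]).round(2)
E
python3 - <<'E'
from h import *
arm.movep(at(-.003,.005,.07),Q)
arm.line_to(at(-.003,.005,0),.08);print(loc())
arm.line_to(at(-.003,0,0),.05);arm.pause(.2);b=loc();print(b)
a=-.003
while a<.012:
    a+=.001;arm.line_to(at(a),.02);l=loc();print(l)
    if l[3]-b[3]<-1.2:break
E
```

```text
[-3.08  5.43  0.49  0.07  0.65  0.44  1.    0.    4.01]
[-3.05  0.1   0.19  0.33  0.75  0.06  1.    0.    4.46]
[-1.83  0.1  -0.   -0.93  0.01 -0.71  1.    0.    4.71]
```

Run:
```python
from h import *
arm.pause(.2);b=loc();print(b)
a=-.002
while a<.012:
    a+=.001;arm.line_to(at(a),.02);arm.pause(.1);l=loc();print(l)
    if l[3]-b[3]<-1.5:break
cv2.imwrite("pics/w2.png",snapshot("wrist"))
```

```text
[-1.99  0.02 -0.01  0.64  0.22  0.1   1.    0.    4.91]
[-0.96  0.02  0.   -0.25 -0.15  0.06  1.    0.    5.26]
[ 0.    0.02  0.02  0.42 -1.11 -0.01  1.    0.    5.61]
[ 1.02  0.01  0.01 -0.02 -0.14 -0.75  1.    0.    5.96]
[ 2.02  0.01  0.01 -0.13 -0.07 -0.01  0.99  0.    6.31]
[ 2.99  0.03  0.04  0.4  -0.67  0.26  1.    0.    6.66]
[ 4.02  0.02  0.02 -0.83  0.18 -0.11  1.    0.    7.01]
[ 4.97 -0.06 -0.02  0.76 -0.45 -0.08  1.    0.09  7.36]
[ 5.57 -0.07 -0.01 -1.6   0.01 -0.27  1.    0.76  7.71]
```

View pics/w2.png

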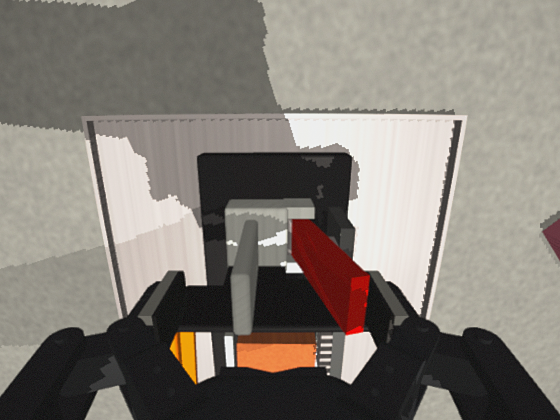

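The pads touch the guard's rear at 5.5 mm, as predicted. Post (245,280) and lever (340,280) are both between the pads. Now I pinch.

Run:
```python
from h import *
for o in(.75,.6,.5):arm.move_gripper(o,20);print(loc())
arm.move_gripper(.3,20);arm.pause(.4);print(loc())
cv2.imwrite("pics/w3.png",snapshot("wrist"))
```

```text
[ 5.86  3.59  1.75 -1.96  4.49  2.51  0.75  2.97  8.11]
[ 5.91  4.87  2.41 -1.52  5.79  3.5   0.6   3.48  8.39]
[ 5.95  3.62  2.55 -1.39  3.61  6.68  0.5   5.38  8.64]
[ 5.89  0.6   2.51 -0.87 -1.77 12.79  0.42 20.37  9.26]
```

View pics/w3.png

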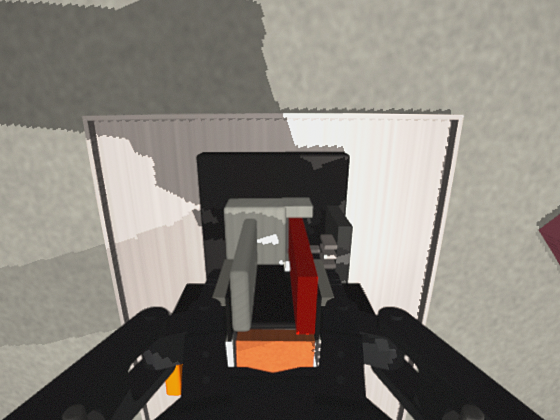

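The opening of 0.42 (36 mm) means the lever is fully squeezed and parallel to the post. Now the slide, slow and force-guarded.

Run:
```python
from h import *
a=.006+.020
arm.line_to(at(a,0,.0025),.03);arm.pause(.15);print(loc())
while a<.075:
    a+=.002;arm.line_to(at(a,0,.0025),.015);l=loc();print(l[[0,1,2,3,5,6,8]])
    if l[3]<-6:break
```

```text
[26.89  0.61  2.59  2.17  2.66  2.09  0.41 19.85 10.28]
[27.68  0.54  2.58 -0.35  0.47  0.41 10.57]
[29.92  0.54  2.6  -1.34 -0.76  0.42 10.85]
[32.12  0.55  2.58 -0.84 -0.38  0.41 11.13]
[34.08  0.55  2.58 -0.89 -0.51  0.41 11.42]
[35.45  0.53  2.57 -1.99 -0.6   0.42 11.7 ]
[36.73  0.51  2.59 -2.51 -0.78  0.41 11.98]
[38.57  0.53  2.58 -4.16 -1.5   0.42 12.27]
[40.51  0.53  2.59 -4.06 -0.24  0.41 12.55]
[42.4   0.55  2.59 -4.47 -1.15  0.41 12.83]
[44.31  0.52  2.58 -3.43 -0.8   0.41 13.12]
[46.31  0.54  2.58 -3.98 -0.22  0.41 13.4 ]
[48.32  0.54  2.56 -2.67 -0.66  0.41 13.68]
[50.32  0.55  2.56 -3.8  -1.36  0.41 13.97]
[52.29  0.57  2.6  -3.88 -1.99  0.41 14.25]
[54.18  0.58  2.59 -3.89 -1.56  0.42 14.53]
[55.6   0.56  2.59 -5.23 -1.29  0.41 14.82]
[56.73  0.54  2.58 -6.92 -3.08  0.41 15.1 ]
```

Run:
```python
from h import *
a=.060
def F(): return np.mean([(arm.pause(.02),arm.read_ft_force()@HX)[1] for _ in range(6)])
while a<.085:
    a+=.001;arm.line_to(at(a,0,.0025),.012);f=F();l=loc();print(l[[0,1,2,5,6,8]],f.round(2))
    if f<-18.3:break
```

```text
[57.1   0.52  2.6  -2.56  0.41 15.45] -7.61
[57.58  0.51  2.61 -2.97  0.41 15.8 ] -8.04
[58.14  0.54  2.61 -3.06  0.41 16.15] -9.31
[58.66  0.51  2.62 -2.74  0.41 16.5 ] -9.91
[59.19  0.51  2.62 -3.31  0.41 16.85] -10.52
[59.7   0.49  2.61 -2.92  0.42 17.2 ] -11.06
[60.27  0.51  2.63 -3.89  0.41 17.55] -11.84
[60.78  0.5   2.63 -4.14  0.41 17.9 ] -12.65
[61.34  0.49  2.63 -5.06  0.42 18.25] -13.66
[61.84  0.48  2.65 -3.71  0.41 18.6 ] -14.34
[62.4   0.49  2.68 -4.72  0.42 18.95] -14.63
[62.91  0.46  2.64 -4.83  0.42 19.3 ] -15.39
[63.45  0.44  2.66 -4.49  0.42 19.65] -16.23
[64.    0.46  2.67 -5.    0.42 20.  ] -16.84
[64.5   0.47  2.69 -6.15  0.41 20.35] -17.47
[65.07  0.44  2.66 -6.02  0.42 20.7 ] -18.76
```

About 17–18 N is now on the stone with the lever squeezed. I open gradually while the guard holds the jaw, then ease back.

Run:
```python
from h import *
for o in(.5,.58,.66,.75,.85):
    arm.move_gripper(o,20);print(loc())
arm.pause(.2);print(loc())
cv2.imwrite("pics/w4.png",snapshot("wrist"))
```

```text
[ 65.03   2.13   2.49 -18.32  11.47 -10.94   0.5   11.87  20.94]
[ 65.01   2.63   2.45 -18.96  12.08 -12.15   0.58  11.41  21.18]
[ 65.02   2.52   2.38 -18.34  12.07 -12.02   0.66  11.07  21.42]
[ 65.07   2.14   2.27 -17.99  10.88 -12.42   0.75  10.71  21.68]
[ 65.03   1.62   2.05 -17.96  10.04 -11.87   0.85  10.41  21.92]
[ 65.03   1.65   2.06 -18.02   9.86 -12.45   0.84  10.41  22.12]
```

View pics/w4.png

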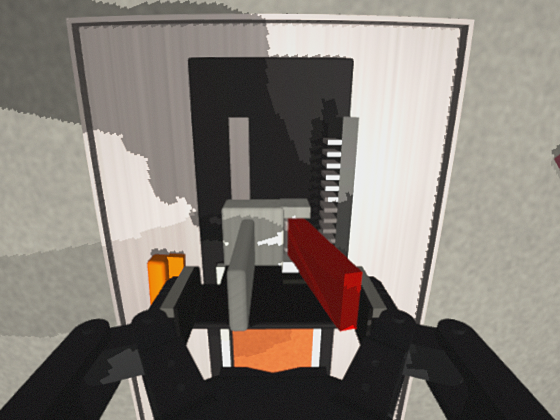

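The lever leans almost fully out again (top edge at 360, against 317 squeezed and 367 released), so the pawl seems to have dropped into a notch already. I ease back slowly in any case.

Run:
```python
from h import *
a=.076
while a>.058:
    a-=.001;arm.line_to(at(a,.0,.0025),.006);l=loc();print(l[[0,1,2,3,4,6,7,8]])
    if a<.074 and l[3]>-.8 and l[7]<.1:break
arm.move_gripper(1.0);l=loc();print(l)
cv2.imwrite("pics/w5.png",snapshot("wrist"))
```

```text
[ 64.97   1.59   2.07 -17.2   10.64   0.85   9.83  22.49]
[ 64.87   1.58   2.05 -14.48   9.48   0.85   9.32  22.81]
[ 64.74   1.59   2.06 -13.87   9.02   0.85   8.86  23.12]
[ 64.62   1.52   2.1  -12.28   8.53   0.85   8.44  23.44]
[ 64.48   1.47   2.12 -11.93   8.84   0.85   8.01  23.76]
[64.4   1.44  2.16 -9.88 10.05  0.85  7.61 24.08]
[64.25  1.36  2.18 -9.96  7.47  0.85  7.13 24.39]
[64.1   1.31  2.22 -7.39  8.85  0.85  6.62 24.71]
[63.98  1.26  2.23 -5.61  8.62  0.85  6.21 25.02]
[63.86  1.21  2.27 -3.72  7.77  0.85  5.68 25.34]
[63.74  1.19  2.31 -2.67  7.44  0.85  5.12 25.66]
[63.57  1.19  2.37 -1.87  8.07  0.85  4.78 25.98]
[63.42  1.11  2.37  0.18  6.93  0.85  4.32 26.29]
[63.29  1.06  2.41  0.49  6.93  0.85  3.94 26.61]
[63.12  1.02  2.42  2.67  6.81  0.85  3.72 26.92]
[62.94  0.95  2.42  2.99  5.72  0.85  3.34 27.24]
[62.61  0.94  2.44  4.09  5.38  0.85  2.95 27.56]
[61.81  0.97  2.44  4.49  5.81  0.85  2.94 27.88]
[57.74 -1.98  1.76  0.5  -0.97 -0.18  1.    0.   28.17]
```

View pics/w5.png

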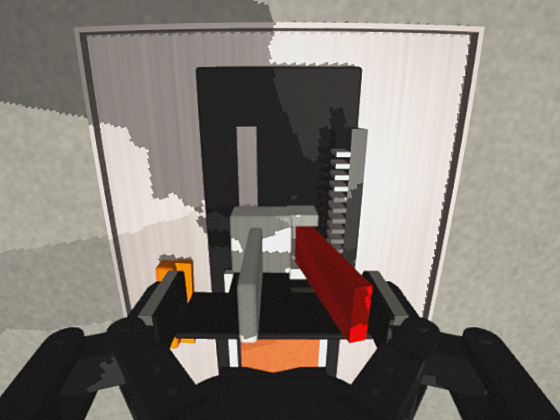

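The jaw stayed put while the tool moved away, and the lever is out. The fingers are free (0 N, about 6 mm behind the guard), so I centre them on the gap, lift and check.

Run:
```python
from h import *
arm.line_to(at(.056,.005,.0025),.03);print(loc())
arm.line_to(at(.054,.005,.09),.08);arm.line_to(at(.008,.005,.156),.1);arm.pause(.3);print(loc())
p=(arm.read_tool_pos(),arm.read_eef_rot());im=snapshot("wrist");sd=snapshot("scene")
v=np.hstack([cv2.resize(im[140:340,180:360],(540,600)),cv2.resize(sd[200:300,240:283+0],(258,600))])
cv2.imwrite("pics/w6.png",cv2.resize(im[150:350,170:370],(600,600)))
C=cam("wrist",p)
k=np.zeros_like(im);k[100:400,225:330]=im[100:400,225:330]
b=max(blobs(k,175,4,130,60,12),key=lambda b:b[1][4]);print("red",b[1])
m=max(blobs(k,5,14,130,60,12),key=lambda b:b[1][4])[0];print(stone_axis(C,m,.045)[0])
```

```text
[55.81  5.11  2.46  0.37 -0.18  0.08  1.    0.   28.55]
[ 8.2900e+00  4.9600e+00  1.5569e+02  7.0000e-02 -2.6000e-01  1.2700e+00
  1.0000e+00  0.0000e+00  3.1050e+01]
red [280 219  30  52 929]
((528.5200805664062, -30.198646545410156), (134.99819946289062, 56.436527252197266), 71.77094268798828)
```

View pics/w6.png

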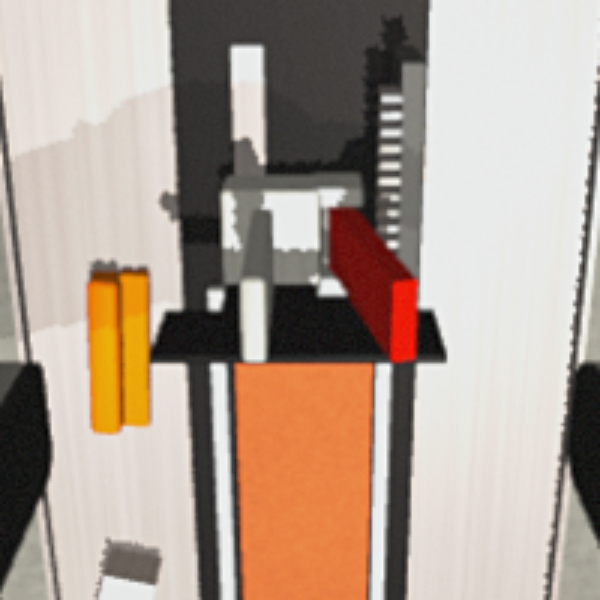

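The lever-to-post spread relative to the guard is 0.588, against 0.594 at the start, so the lever is fully released. The stone is aligned, and clip and dresser are still in place. I hand in.

```bash
python3 -c "
from station import *
print(ticket.finish_job(),arm.read_time())"
```

```text
the job is handed in; nothing more can be done
the job is handed in; nothing more can be done
```

I handed the job in about 31 s into the run: the stone was pressed against the end stop with about 17–18 N, the jaw latched without springing back, and the lever was fully released with nothing else visibly disturbed; no verdict came back.

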